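Close the glue press on two bone slips with one turn of its wheel

ROBOT

A 6-joint arm with a two-finger parallel gripper is mounted at the origin on a cart in front of the work surface, level with it; the furniture and walls round the work are solid. World frame = base frame: x ahead of the robot, y to its left, z up, the work surface at z = 0. Lengths are in mm, angles in rad, forces in N, time in s.
With the tool pointing down it reaches from about 275 to 750 mm from the base axis. Payload 10.2 kg.
Tool frame: the origin (TCP) lies at the very end of the fingers, on their centre line; the grasp point (between the pads) lies 19 mm behind it; x points along the fingers, y is the direction in which the jaws open and shut, and the axes are right-handed (so a half turn about x gives the same grasp; the last joint's range is limited). The gripper opens to 85 mm and grips with 20 to 120 N. Pads are 22 mm wide; open, the fingers measure 114 mm over their backs; the gripper's body (76 mm by 85 mm) begins 54 mm behind the grasp point. The pads swing forward as they close: fully open they stand 13 mm farther back than shut.
Start: joints at [-1.381, 0.313, 1.498, -0, 1.331, -0.223], TCP at [210.605, -480.912, 202.194] pointing down, gripper open.
Joint ranges: [-2.94, 2.94], [-0.97, 2.17], [0.19, 2.56], [-1.23, 4.37], [0.02, 3.11], [-2.88, 2.88]. Speed limits (rad/s): [2.39, 2.39, 3.01, 3.14, 3.14, 3.14].

INTERFACE

Orientations are given as a unit quaternion [w, x, y, z].
In Python, from rig import ctrl, viewer, finish_job gives the robot as it stands.
- The arm moves only by the tool carry_out, never from a script. Its argument "targets" is a list of rows, each an object of numbers: "x", "y", "z": the shift along the world's x, y, z in m; "ax", "ay", "az": the turn, a rotation vector about the world's x, y, z in rad; "hand": the opening, from -1 (shut) to 1 (fully open). A call has 1 to 5 rows; each row is the pose to reach, as a shift and turn from the pose commanded when the call began; what a row does not reach only later rows make up. A row lasts 1/8 s, in which the tool goes at most 62.5 mm and 10.7 degrees, less where a joint would pass 70% of its speed; a pose out of reach is approached as far as the arm can. A call with a gripper value outside its range is refused whole. The fingers move at their own pace and stop on an object; "grip_force" is the grip in N (left out, the last holds). Time passes only in rows, so rows that repeat a pose let the fingers close. It gives the time, the measured TCP pose, the force and the opening at its end, in the units of the state.
- ctrl.sense(): the state, without advancing time (a new reading comes with each control period).
- viewer.capture(name): name is "scene" or "side" or "wrist"; returns the picture (400x640x3 uint8, blue, green, red); there is no depth.
- viewer.camera_info(name): a dict with "fx", "fy", "cx", "cy" (pixels), "k1" (the pictures are not rectified: a ray, as slopes to the right and down, at radius r is drawn at 1 + k1 r^2 times it, then the intrinsics apply), "R" (3x3) and "t" (3): a world point X has camera coordinates R X + t. Camera axes: x right, y down, z forward; pixel columns grow to the right and rows downward; lengths in mm; the calibration is good to about 2 mm. A picture is of the moment at which its call begins: read the wrist's pose just before it. camera_info takes no time and is no camera call; for the wrist camera it gives the pose at the moment of the call.
- finish_job(): hands the job in, once; it reports no verdict.
The state is a dict: "time_s": time; "joints": joint angles; "dq": joint speeds; "tau": joint torques, N m; "eef_pos": TCP position; "ee_rot": TCP orientation; "force": force on the tool from outside, world axes, zero at the start; "wrist_torque": the same for the moment, N m; "grip_width": opening from 0.0 (shut) to 1.0 (fully open).
Only numpy, scipy, OpenCV 4.12 (cv2) and the standard library are available. Lean on these libraries where they do the work, as an engineer would, in place of code of your own. Each camera call takes 0.05 s, during which the arm holds its last target. There are 200 camera calls.

TASK

Two bone slips lie face to face on the sliding bed of the screw press, ready to be clamped while they bond. Push the bed by its upright lip fully home against the stop, then push the hand wheel round clockwise (seen from above) by its upright handle through exactly one turn, so that the handle is back where it began and the sprung pad clamps the slips, and come clear. Only push with the fingers: grip and lift nothing, do not wind the wheel on past the turn, keep the upper slip square on the lower one, and leave the other things on the bench where they lie.

Things in the scene. Friction and masses are not known exactly. Their poses are not given: they have to be found in the camera images.
- wheel_centre (a point): Centre of the press's level hand wheel, on its upright axis, at the top of the rim, 177 mm above the bench; it stays at that height. Rim 145 mm across outside, 13 mm thick, three spokes; hub and screw end stand 30 mm above the rim, within 20 mm of the axis. The point's x axis is level, along the bed's travel into the press. Crosshead and columns lie below the wheel, 202 mm wide across that travel.
- handle_mid (a point): Middle of the wheel's upright handle, a turned dark wooden grip 22 mm in diameter that stands on the rim where a spoke meets it, 66 mm from the wheel's axis. It is free over its whole way round, from the rim's top (177 mm above the bench) up to 231 mm; this point is 206 mm above the bench. A finger bears well on its upper half.
- press_wheel (a joint): Turn of the hand wheel in rad; grows as it turns clockwise seen from above. It starts between -0.6 and 0.6; one turn adds 6.283. The wheel runs with some friction (3 to 4 N at the handle) and stays where it is left. Each turn clockwise lowers the pad by 8 mm.
- press_bed (a joint): Travel of the sliding bed toward the press, in m: it starts drawn right out at 0, and 0.085 is fully home against the stop. It slides level with about 3 N of friction and stays where it is left; pushing it along the x axis of bed_lip makes the value grow.
- bed_lip (a point): Centre of the outer (push) face of the upright wooden lip at the outer end of the bed: 90 mm wide, 16 mm thick, from 33 to 69 mm above the bench, this point 51 mm up. The bed is pushed along the point's own x axis (level, toward the press); the face is 172 mm from the wheel's axis when the bed is home. The bed's underside is 19 mm above the bench.
- press_pad: Cork-faced steel pad under the screw, 60 x 80 x 18 mm, hung on springs below a guided plate. It starts 3 to 5 mm higher than the top of the upper slip; after one turn it presses the slips down with about 15 to 21 N. Its origin is at the level of the press's feet under the pad.
- slip_top_mid (a point): Centre of the upper of the two squared bone slips on the bed, 30 x 60 x 10 mm, lying loose face to face on the lower one, long side across the bed; its top is 53 mm above the bench.
- slip_top: The same upper bone slip; its origin is the centre of its underside, z up, y along its 60 mm side.
- slip_low_mid (a point): Centre of the lower bone slip, the same size, lying loose on the bed between four low ledges (5 mm high).
- bone_cup: standing oval bone cup on a black foot, 53 x 74 x 109 mm, on the bench on the far side of the bed; not part of the work. Origin: centre of its underside.
- spare_foot: sawn oval black horn disc, 47 x 60 x 12 mm, flat on the bench beyond the end stop; not part of the work. Origin: centre of its underside.
- sanding_block: cork and paper sanding block, 45 x 88 x 26 mm, on the bench on the robot's side of the press; not part of the work. Origin: centre of its underside.
- bone_blank: squared bone blank, 22 x 85 x 13 mm, on the bench on the robot's side of the bed; not part of the work. Origin: centre of its underside.
- slate_hone: dark slate slip stone, 34 x 91 x 11 mm, on the bench on the far side of the bed; not part of the work. Origin: centre of its underside.
- bone_tile: squared bone blank, 30 x 60 x 10 mm, lying on the bench near the robot on its left; not part of the work. Origin: centre of its underside.
There are look-alikes about, which are no part of the job. What is shaped like the slip_top but blue is not meant.

How it is judged:
By the outcome, as a careful person would: the job done as asked, in the order asked, and still so for the second after the job is handed in, with the robot touching nothing.
It also fails if it takes over 61 s, if anything falls off the work surface, if the arm or the gripper's body presses on something with over 40 N, if the wrist force passes 120 N, or if a joint passes its speed limit or range.

## Working session

There is one attempt and no reset: what is moved stays moved. The work goes in short steps, Python scripts to look and compute and a tool call to move; the robot and the scene stay as the last step left them, time stands still between calls to the robot, and variables do not carry over. Pictures are saved under pics/ and viewed, about 8 in all and at most 12, crops included, and the job is handed in when it is done.

Besides the shell and the picture viewer there is one more tool, called after "Request:" by a JSON object that holds its "fn" and its "kwargs". carry_out: Moves the arm, as the interface text tells. Its arguments: {"type":"object","properties":{"targets":{"type":"array"},"grip_force":{"type":"number"}},"required":["targets"]}

```bash
mkdir -p pics; ls; cat > h.py <<'E'
import numpy as np, cv2
from rig import ctrl, viewer, finish_job
def snap(n,f):
    im=viewer.capture(n); cv2.imwrite('pics/'+f,im); return im
def proj(n,X,ci=None):
    c=ci or viewer.camera_info(n); p=np.array(c['R'])@np.array(X,float)+np.array(c['t'])
    s=p[:2]/p[2]; s=s*(1+c['k1']*(s@s)); return c['fx']*s[0]+c['cx'],c['fy']*s[1]+c['cy']
def ray(n,uv,ci=None):
    c=ci or viewer.camera_info(n); K=np.array([[c['fx'],0,c['cx']],[0,c['fy'],c['cy']],[0,0,1.]])
    s=cv2.undistortPoints(np.array([[uv]],float),K,np.array([c['k1'],0,0,0,0.]))[0,0]
    R=np.array(c['R']); return -R.T@np.array(c['t']), R.T@np.array([s[0],s[1],1])
def onz(n,uv,z,ci=None):
    o,d=ray(n,uv,ci); return o+d*(z-o[2])/d[2]
E
python3 - <<'E'
from h import *
print(ctrl.sense())
for n in('scene','side'):
    snap(n,n+'0.png'); c=viewer.camera_info(n); print(n,c)
E
```

```text
pics
{'time_s': 0.0, 'joints': array([-1.38140416e+00,  3.13455515e-01,  1.49846134e+00, -2.94230068e-05,
        1.33100676e+00, -2.23408852e-01]), 'dq': array([-0.00159881, -0.00064621,  0.00019866,  0.00019678,  0.00060418,
        0.00164767]), 'tau': array([-7.68889822e-04, -4.12260246e+01, -2.59746695e+01, -2.57286119e-04,
        4.00969380e-03, -9.57170343e-08]), 'eef_pos': array([ 210.53537798, -480.6010223 ,  201.62315485]), 'ee_rot': array([-0.14444488, -0.69209563, -0.14538621,  0.69209983]), 'force': array([ 0.06903726, -0.72003054,  1.17375687]), 'wrist_torque': array([ 0.01825322, -0.01701688, -0.04177038]), 'grip_width': 1.004992208359707}
scene {'fx': 430.12092400438684, 'fy': 430.12092400438684, 'cx': 319.4776644136255, 'cy': 200.4064263390138, 'k1': -0.10641043946238897, 'R': array([[ 0.49004123, -0.8716521 , -0.00906679],
       [-0.57223855, -0.31383039, -0.7576632 ],
       [ 0.65757329,  0.37647458, -0.65258276]]), 't': array([-145.20339283,  454.59201481,  921.72963392])}
side {'fx': 394.028682437593, 'fy': 394.028682437593, 'cx': 315.27845932741957, 'cy': 199.35665679488307, 'k1': -0.046796369123867525, 'R': array([[-0.98724639, -0.15806341,  0.01898767],
       [-0.08278366,  0.40782615, -0.90929902],
       [ 0.13598323, -0.89927404, -0.41570996]]), 't': array([ 512.42117172,  127.25170156, 1246.13950703])}
```

View pics/scene0.png

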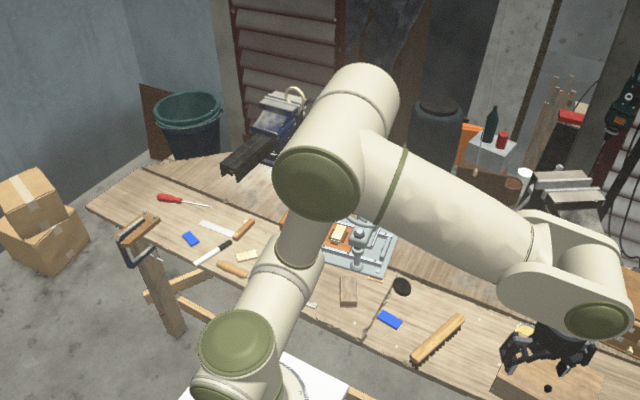

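View pics/side0.png

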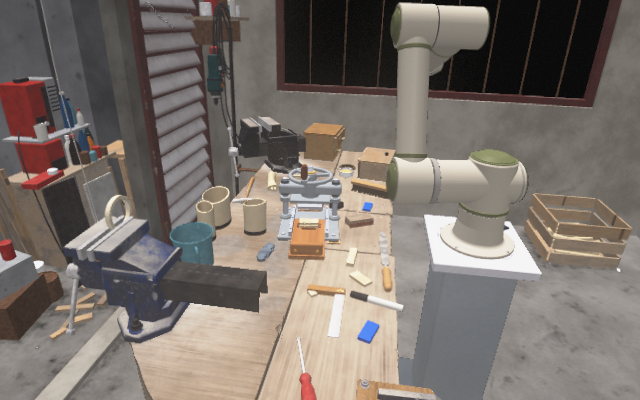

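The side view shows the press: wheel about (311,176), handle about (304,172), brown lip about (307,245). The bed travels away from this camera, roughly -y. I'll enlarge both views.

```bash
python3 - <<'E'
from h import *
a=cv2.imread('pics/side0.png')[150:270,240:400]; b=cv2.imread('pics/scene0.png')[200:290,280:410]
a=cv2.resize(a,None,fx=5,fy=5,interpolation=cv2.INTER_CUBIC)
cv2.imwrite('pics/c0.png',a)
w=onz('side',(311,175),177); print(w, onz('side',(304,172),206), onz('side',(307,247),51), onz('side',(290,253),33),onz('side',(324,255),33))
E
```

```text
[535.64362231   2.94990633 177.        ] [548.21282009  56.97313479 206.        ] [506.76253991 227.68090956  51.        ] [552.51516031 238.87400967  33.        ] [458.26184935 231.25066118  33.        ]
```

View pics/c0.png

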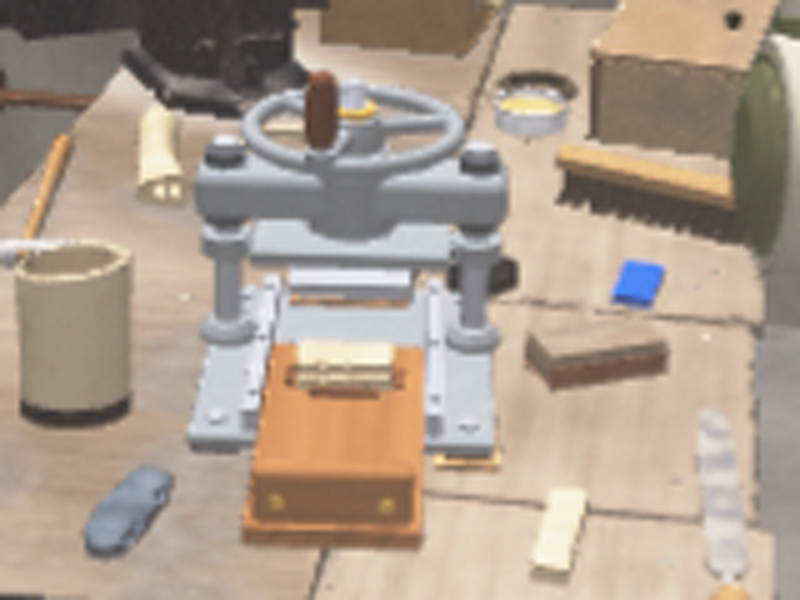

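The crop shows the wheel ellipse spanning u 242–466, v 85–172, with centre about (354,128). The handle runs from (321,72) to (320,150), and the lip's outer face from (250,470) to (415,525). All are crop pixels at 5x with offset (240,150). Travel looks like roughly -y. Next I'll compute coarse positions and move over.

```bash
python3 - <<'E'
from h import *
from scipy.spatial.transform import Rotation as R
f=lambda u,v,z:print((u,v,z),onz('side',(240+(u+.5)/5-.5,150+(v+.5)/5-.5),z).round(1))
for a in [(354,128,177),(242,128,170),(466,128,170),(321,72,231),(320,150,177),(255,472,69),(412,478,69),(250,525,33),(412,530,33),(345,345,53),(300,450,69),(564,490,13),(555,575,13),(130,510,11),(75,400,0),(600,365,26)]: f(*a)
s=ctrl.sense(); q=s['ee_rot']; print(R.from_quat(np.r_[q[1:],q[0]]).as_matrix().round(3)); c=viewer.camera_info('wrist'); print(c, -np.array(c['R']).T@c['t'])
E
```

```text
(354, 128, 177) [537.2   5.1 177. ]
(242, 128, 170) [610.2   1.9 170. ]
(466, 128, 170) [469.8 -27.7 170. ]
(321, 72, 231) [549.2  56.  231. ]
(320, 150, 177) [551.3  46.2 177. ]
(255, 472, 69) [548.1 249.8  69. ]
(412, 478, 69) [463.6 239.9  69. ]
(250, 525, 33) [551.8 247.1  33. ]
(412, 530, 33) [463.3 235.3  33. ]
(345, 345, 53) [531.3  62.5  53. ]
(300, 450, 69) [528.7 222.2  69. ]
(564, 490, 13) [385.  144.7  13. ]
(555, 575, 13) [383.3 234.7  13. ]
(130, 510, 11) [631. 211.  11.]
(75, 400, 0) [707.   72.2   0. ]
(600, 365, 26) [372.5   6.8  26. ]
[[-0.     0.401 -0.916]
 [ 0.001 -0.916 -0.401]
 [-1.    -0.001 -0.   ]]
{'fx': 339.3705237458784, 'fy': 339.3705237458784, 'cx': 324.1389298946506, 'cy': 209.05641889556026, 'k1': -0.05914063532090414, 'R': array([[ 4.01713059e-01, -9.15765549e-01, -2.78643919e-04],
       [-8.77462019e-01, -3.84997738e-01,  2.86071925e-01],
       [-2.62082091e-01, -1.14674329e-01, -9.58208107e-01]]), 't': array([-525.07020388,  -37.33393077,  378.66044727])} [ 277.40857353 -451.7920496   373.36939212]
```

Request:
{"fn": "carry_out", "kwargs": {"targets": [{"z": 0.06, "hand": -1}, {"z": 0.12, "x": 0.04, "y": 0.03}, {"z": 0.13, "x": 0.08, "y": 0.075}, {"z": 0.13, "x": 0.12, "y": 0.12}, {"z": 0.13, "x": 0.15, "y": 0.17}]}}

```text
invalid input at $.targets[0]: expected keys x, y, z, ax, ay, az, hand
```

Request:
{"fn": "carry_out", "kwargs": {"targets": [{"x": 0, "y": 0, "z": 0.06, "ax": 0, "ay": 0, "az": 0, "hand": -1}, {"x": 0.03, "y": 0.02, "z": 0.11, "ax": 0, "ay": 0, "az": 0, "hand": -1}, {"x": 0.07, "y": 0.06, "z": 0.13, "ax": 0, "ay": 0, "az": -0.1, "hand": -1}, {"x": 0.1, "y": 0.11, "z": 0.13, "ax": 0, "ay": 0, "az": -0.2, "hand": -1}, {"x": 0.13, "y": 0.16, "z": 0.13, "ax": 0, "ay": 0, "az": -0.29, "hand": -1}]}}

```text
time_s: 0.72
eef_pos: [341.3, -319.2, 332.0]
ee_rot: [-0.042, -0.706, -0.042, 0.706]
force: [1.0, 0.6, 0.5]
grip_width: -0.0
```

Request:
{"fn": "carry_out", "kwargs": {"targets": [{"x": 0.03, "y": 0.05, "z": 0, "ax": 0, "ay": 0, "az": 0, "hand": -1}, {"x": 0.05, "y": 0.105, "z": 0, "ax": 0, "ay": 0, "az": 0, "hand": -1}, {"x": 0.07, "y": 0.16, "z": 0, "ax": 0, "ay": 0, "az": 0, "hand": -1}, {"x": 0.08, "y": 0.22, "z": 0, "ax": 0, "ay": 0, "az": 0, "hand": -1}, {"x": 0.09, "y": 0.28, "z": 0, "ax": 0, "ay": 0, "az": 0, "hand": -1}]}}

```text
time_s: 1.35
eef_pos: [430.5, -38.9, 332.0]
ee_rot: [-0.043, -0.706, -0.043, 0.706]
force: [1.5, 0.6, -0.3]
grip_width: 0.0
```

Request:
{"fn": "carry_out", "kwargs": {"targets": [{"x": 0.01, "y": 0.06, "z": 0, "ax": 0, "ay": 0, "az": 0, "hand": -1}, {"x": 0.02, "y": 0.12, "z": 0, "ax": 0, "ay": 0, "az": 0, "hand": -1}, {"x": 0.03, "y": 0.17, "z": 0, "ax": 0, "ay": 0, "az": 0, "hand": -1}, {"x": 0.04, "y": 0.22, "z": 0, "ax": 0, "ay": 0, "az": 0, "hand": -1}, {"x": 0.04, "y": 0.22, "z": 0, "ax": 0, "ay": 0, "az": 0, "hand": -1}]}}

```text
time_s: 1.98
eef_pos: [470.4, 181.6, 331.3]
ee_rot: [-0.045, -0.705, -0.045, 0.706]
force: [0.7, -1.3, 0.2]
grip_width: -0.002
```

```bash
python3 - <<'E'
from h import *
s=ctrl.sense(); print(s['time_s'],s['joints'],s['eef_pos'],s['force'],s['grip_width'])
np.save('wci.npy',viewer.camera_info('wrist'),allow_pickle=True); snap('wrist','w1.png')
E
```

```text
1.975 [1.35442307e-01 2.10941638e-01 1.29899974e+00 3.49003822e-04
 1.63324762e+00 1.57923624e+00] [470.3692151  181.57527087 331.31891351] [ 0.71908147 -1.27010438  0.20713816] -0.002151865414859173
```

View pics/w1.png

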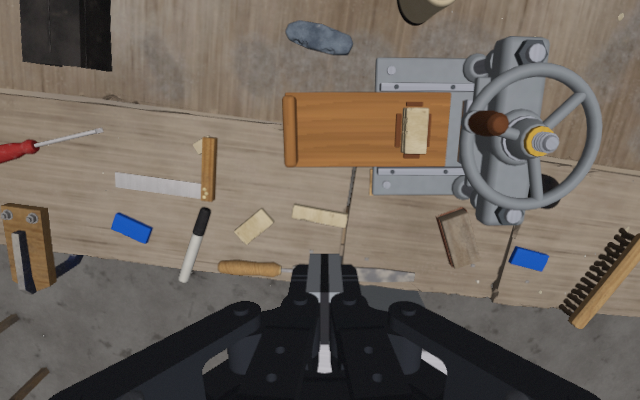

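The wrist view shows the bed (lip outer edge about u=284, v 95–166), the wheel rim (u 458–602, v 62–210) and the handle (base about (476,121), top about (505,124)). The slips are at (416,130), square. The bone blank at (320,215) and tile at (254,226) lie clear of the path.

```bash
python3 - <<'E'
from h import *
ci=np.load('wci.npy',allow_pickle=True).item(); im=cv2.imread('pics/w1.png')
print('cam',-np.array(ci['R']).T@ci['t'])
f=lambda n,u,v,z:print(n,onz('wrist',(u,v),z,ci).round(1))
for a in [('rimL',458,136,170.5),('rimR',602,136,170.5),('rimT',530,62,170.5),('rimB',530,210,170.5)]:f(*a)
# brown masks
hsv=cv2.cvtColor(im,cv2.COLOR_BGR2HSV)
m=((hsv[...,0]<15)&(hsv[...,1]>110)&(hsv[...,2]>25)&(hsv[...,2]<170)).astype(np.uint8)
roi=np.zeros_like(m); roi[95:150,455:520]=m[95:150,455:520]
ys,xs=np.nonzero(roi); print('handle px',xs.min(),xs.max(),ys.min(),ys.max(),xs.mean(),ys.mean())
f('hmid',xs.mean(),ys.mean(),204); f('htopR',xs.max(),124,231); f('hbaseL',xs.min(),120,177)
m2=((hsv[...,0]<18)&(hsv[...,1]>120)).astype(np.uint8); 
for v in range(98,166,12):
    r=np.nonzero(m2[v,270:310])[0]; f('lip%d'%v,270+r.min(),v,60)
r=np.nonzero(m2[:,290])[0]; r=r[(r>80)&(r<180)]; f('lipT',290,r.min(),69); f('lipB',290,r.max(),69)
cr=cv2.resize(im[50:220,270:610],None,fx=2.3,fy=2.3,interpolation=cv2.INTER_CUBIC); cv2.imwrite('pics/c1.png',cr)
E
```

```text
cam [542.97078067 190.67518983 502.8792248 ]
rimL [534.1  58.1 170.5]
rimR [555.6 -89.6 170.5]
rimT [610.8   5.2 170.5]
rimB [470.4 -36.4 170.5]
handle px 469 507 111 135 488.27030456852793 122.88197969543147
hmid [549.7  47.4 204. ]
htopR [550.5  45.  231. ]
hbaseL [550.3  53.6 177. ]
lip98 [548.2 242.8  60. ]
lip110 [533.8 241.4  60. ]
lip122 [519.1 240.   60. ]
lip134 [504.3 237.2  60. ]
lip146 [489.  235.8  60. ]
lip158 [473.7 233.   60. ]
lipT [555.  233.8  69. ]
lipB [465.7 224.7  69. ]
```

View pics/c1.png

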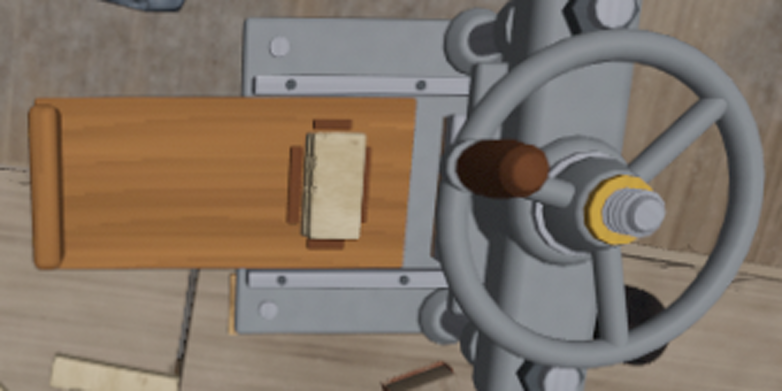

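Geometry agrees between the two views. Wheel centre is about (541,-16), the handle about (550,49.5), which is 66 mm from the axis. The lip face centre is about (508,238.5), and the push direction is (0.13,-0.99). Next, approach the lip.

Request:
{"fn": "carry_out", "kwargs": {"targets": [{"x": 0.015, "y": 0.05, "z": -0.01, "ax": 0, "ay": 0, "az": 0, "hand": -1}, {"x": 0.032, "y": 0.101, "z": -0.03, "ax": 0, "ay": 0, "az": 0, "hand": -1}, {"x": 0.032, "y": 0.101, "z": -0.09, "ax": 0, "ay": 0, "az": 0, "hand": -1}, {"x": 0.032, "y": 0.101, "z": -0.15, "ax": 0, "ay": 0, "az": 0, "hand": -1}, {"x": 0.032, "y": 0.101, "z": -0.21, "ax": 0, "ay": 0, "az": 0, "hand": -1}]}}

```text
time_s: 2.65
eef_pos: [502.7, 278.6, 120.6]
ee_rot: [0.043, 0.706, 0.043, -0.706]
force: [0.7, 0.1, -0.1]
grip_width: 0.002
```

Request:
{"fn": "carry_out", "kwargs": {"targets": [{"x": 0, "y": 0, "z": -0.04, "ax": 0, "ay": 0, "az": 0, "hand": -1}, {"x": 0, "y": 0, "z": -0.079, "ax": 0, "ay": 0, "az": 0, "hand": -1}, {"x": 0.001, "y": -0.01, "z": -0.079, "ax": 0, "ay": 0, "az": 0, "hand": -1}, {"x": 0.0026, "y": -0.02, "z": -0.079, "ax": 0, "ay": 0, "az": 0, "hand": -1}, {"x": 0.0026, "y": -0.02, "z": -0.079, "ax": 0, "ay": 0, "az": 0, "hand": -1}]}}

```text
time_s: 3.28
eef_pos: [506.5, 259.2, 45.1]
ee_rot: [0.043, 0.707, 0.043, -0.705]
force: [-0.5, 1.0, 0.2]
grip_width: -0.0
```

Request:
{"fn": "carry_out", "kwargs": {"targets": [{"x": 0.0003, "y": -0.003, "z": 0, "ax": 0, "ay": 0, "az": 0, "hand": -1}, {"x": 0.0008, "y": -0.006, "z": 0, "ax": 0, "ay": 0, "az": 0, "hand": -1}, {"x": 0.0013, "y": -0.01, "z": 0, "ax": 0, "ay": 0, "az": 0, "hand": -1}, {"x": 0.002, "y": -0.015, "z": 0, "ax": 0, "ay": 0, "az": 0, "hand": -1}, {"x": 0.0026, "y": -0.02, "z": 0, "ax": 0, "ay": 0, "az": 0, "hand": -1}]}}

```text
time_s: 3.9
eef_pos: [507.9, 239.7, 43.2]
ee_rot: [-0.043, -0.706, -0.043, 0.706]
force: [-0.5, 0.8, -0.4]
grip_width: 0.002
```

Request:
{"fn": "carry_out", "kwargs": {"targets": [{"x": 0.0008, "y": -0.006, "z": 0, "ax": 0, "ay": 0, "az": 0, "hand": -1}, {"x": 0.0016, "y": -0.012, "z": 0, "ax": 0, "ay": 0, "az": 0, "hand": -1}, {"x": 0.0023, "y": -0.018, "z": 0, "ax": 0, "ay": 0, "az": 0, "hand": -1}, {"x": 0.003, "y": -0.024, "z": 0, "ax": 0, "ay": 0, "az": 0, "hand": -1}, {"x": 0.0039, "y": -0.03, "z": 0, "ax": 0, "ay": 0, "az": 0, "hand": -1}]}}

```text
time_s: 4.53
eef_pos: [511.8, 209.7, 43.2]
ee_rot: [-0.043, -0.706, -0.043, 0.706]
force: [0.4, -0.3, 0.2]
grip_width: -0.004
```

Request:
{"fn": "carry_out", "kwargs": {"targets": [{"x": 0.0008, "y": -0.006, "z": 0, "ax": 0, "ay": 0, "az": 0, "hand": -1}, {"x": 0.0016, "y": -0.012, "z": 0, "ax": 0, "ay": 0, "az": 0, "hand": -1}, {"x": 0.002, "y": -0.016, "z": 0, "ax": 0, "ay": 0, "az": 0, "hand": -1}, {"x": 0.0026, "y": -0.02, "z": 0, "ax": 0, "ay": 0, "az": 0, "hand": -1}, {"x": 0.003, "y": -0.023, "z": 0, "ax": 0, "ay": 0, "az": 0, "hand": -1}]}}

```text
time_s: 5.15
eef_pos: [514.8, 186.9, 43.2]
ee_rot: [0.043, 0.706, 0.043, -0.706]
force: [-0.1, 0.2, 0.2]
grip_width: 0.001
```

No force shows although I expected about 3 N, so I'll check with the side view.

```bash
python3 - <<'E'
from h import *
im=snap('side','side2.png'); w=snap('wrist','w2.png'); s=ctrl.sense(); print(s['force'],s['eef_pos'])
a=cv2.resize(im[140:270,240:360],None,fx=4,fy=4,interpolation=cv2.INTER_CUBIC)
b=cv2.resize(w[20:290,320-150:320+170],None,fx=1,fy=1)
out=np.zeros((520,800,3),np.uint8); out[:,:480]=a; out[:270,480:800]=b; cv2.imwrite('pics/c2.png',out)
E
```

```text
[ 0.03106437 -0.01991854 -0.39177597] [514.76113677 186.86554595  43.17667364]
```

View pics/c2.png

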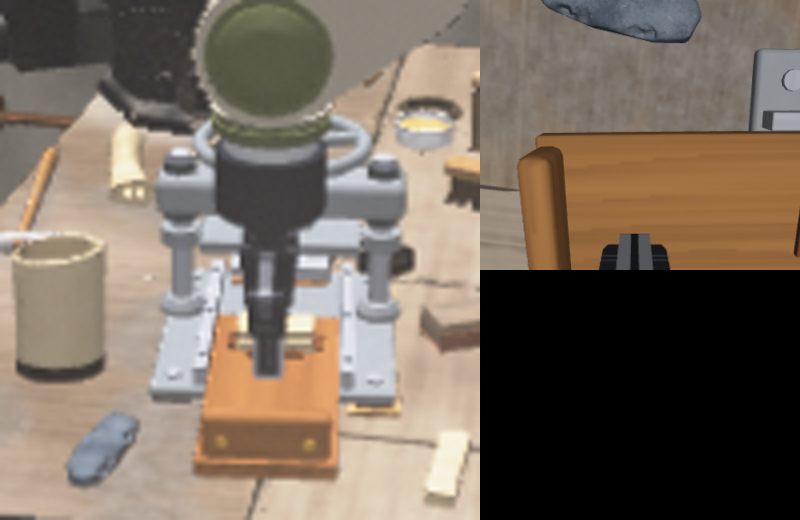

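```bash
python3 - <<'E'
from h import *
print('tcp proj',proj('side',[514.8,186.9,43.2]),'seen (306.5,234)')
for z in (33,43,60,75,90): print(z,onz('side',(306.5,234),z))
# lip now from wrist
c=viewer.camera_info('wrist'); print('wristcam',-np.array(c['R']).T@c['t'])
w=cv2.imread('pics/w2.png')
print('tcp in wrist',proj('wrist',[514.8,186.9,43.2],c))
for z in (43,69): print(z,'lip edge',onz('wrist',(170+40,20+140),z,c),onz('wrist',(170+47,20+265),z,c))
for z in (43,69,90): print('tip',onz('wrist',(325,255),z,c))
E
```

```text
tcp proj (np.float64(306.72879669516317), np.float64(241.7217972851563)) seen (306.5,234)
33 [526.50015855 125.3491452   33.        ]
43 [523.46242501 142.68160055  43.        ]
60 [518.29827799 172.14677465  60.        ]
75 [513.74167769 198.14545767  75.        ]
90 [509.18507738 224.1441407   90.        ]
wristcam [587.12789217 195.66070545 214.8498682 ]
tcp in wrist (np.float64(323.4398923390016), np.float64(246.96105615600186))
43 lip edge [555.03471159 250.1895791   43.        ] [483.78110987 244.38195457  43.        ]
69 lip edge [559.89024453 241.93964135  69.        ] [499.41694578 237.0106805   69.        ]
tip [510.06394161 185.45032346  43.        ]
tip [521.72332044 186.99510167  69.        ]
tip [531.14051103 188.24280715  90.        ]
```

The bed has not moved. In both views the fingertips sit about 25–35 mm higher than the reported TCP (side-view tip row 234 against 241.7 projected), so they passed just over the lip. I'll treat the real tip as reported z + ~30 mm, go back outside and come down lower.

Request:
{"fn": "carry_out", "kwargs": {"targets": [{"x": 0, "y": 0, "z": 0.03, "ax": 0, "ay": 0, "az": 0, "hand": -1}, {"x": -0.003, "y": 0.03, "z": 0.05, "ax": 0, "ay": 0, "az": 0, "hand": -1}, {"x": -0.008, "y": 0.065, "z": 0.05, "ax": 0, "ay": 0, "az": 0, "hand": -1}, {"x": -0.012, "y": 0.092, "z": 0.04, "ax": 0, "ay": 0, "az": 0, "hand": -1}, {"x": -0.012, "y": 0.092, "z": 0.0, "ax": 0, "ay": 0, "az": 0, "hand": -1}]}}

```text
time_s: 5.88
eef_pos: [503.6, 281.4, 44.4]
ee_rot: [0.044, 0.707, 0.045, -0.704]
force: [0.4, -0.7, -0.4]
grip_width: 0.002
```

Request:
{"fn": "carry_out", "kwargs": {"targets": [{"x": 0, "y": 0, "z": -0.014, "ax": 0, "ay": 0, "az": 0, "hand": -1}, {"x": 0, "y": 0, "z": -0.028, "ax": 0, "ay": 0, "az": 0, "hand": -1}, {"x": 0.001, "y": -0.008, "z": -0.028, "ax": 0, "ay": 0, "az": 0, "hand": -1}, {"x": 0.002, "y": -0.016, "z": -0.028, "ax": 0, "ay": 0, "az": 0, "hand": -1}, {"x": 0.002, "y": -0.016, "z": -0.028, "ax": 0, "ay": 0, "az": 0, "hand": -1}]}}

```text
time_s: 6.5
eef_pos: [505.4, 262.4, 16.1]
ee_rot: [0.043, 0.706, 0.043, -0.705]
force: [-0.0, -0.8, -0.6]
grip_width: 0.001
```

```bash
python3 - <<'E'
from h import *
im=snap('side','side3.png'); w=snap('wrist','w3.png'); s=ctrl.sense(); print(s['force'],s['eef_pos'],proj('side',s['eef_pos']))
a=cv2.resize(im[180:280,260:360],None,fx=5,fy=5,interpolation=cv2.INTER_CUBIC)
b=w[130:400,170:470]
out=np.zeros((500,800,3),np.uint8); out[:,:500]=a; out[:270,500:800]=b; cv2.imwrite('pics/c3.png',out)
E
```

```text
[ 0.42407837  0.01564859 -0.06507513] [505.08035002 262.98671175  15.78806552] (np.float64(305.18661161547817), np.float64(264.8342084632516))
```

View pics/c3.png

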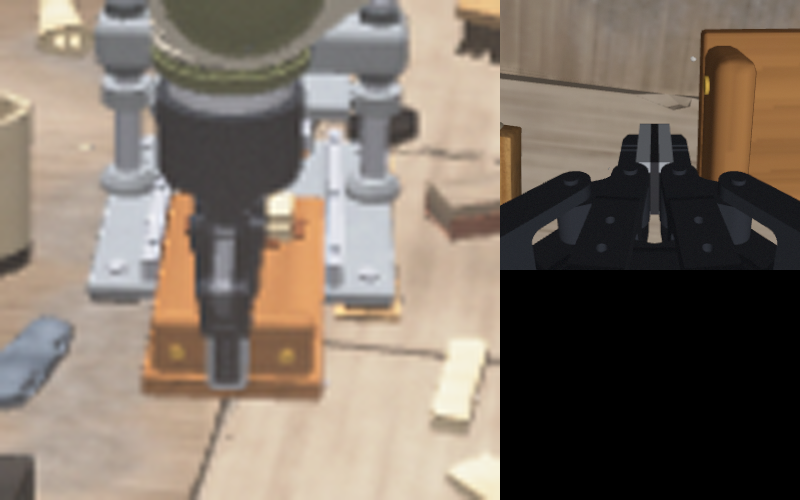

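The finger is now in front of the lip, with its tip about 45 mm up the lip's face (crop (227,388)). Push.

Request:
{"fn": "carry_out", "kwargs": {"targets": [{"x": 0.0005, "y": -0.004, "z": 0, "ax": 0, "ay": 0, "az": 0, "hand": -1}, {"x": 0.001, "y": -0.008, "z": 0, "ax": 0, "ay": 0, "az": 0, "hand": -1}, {"x": 0.0016, "y": -0.012, "z": 0, "ax": 0, "ay": 0, "az": 0, "hand": -1}, {"x": 0.002, "y": -0.016, "z": 0, "ax": 0, "ay": 0, "az": 0, "hand": -1}, {"x": 0.0026, "y": -0.02, "z": 0, "ax": 0, "ay": 0, "az": 0, "hand": -1}]}}

```text
time_s: 7.22
eef_pos: [507.3, 243.0, 15.2]
ee_rot: [0.043, 0.706, 0.044, -0.706]
force: [-0.3, 3.6, -0.2]
grip_width: 0.0
```

Request:
{"fn": "carry_out", "kwargs": {"targets": [{"x": 0.0006, "y": -0.005, "z": 0, "ax": 0, "ay": 0, "az": 0, "hand": -1}, {"x": 0.0013, "y": -0.01, "z": 0, "ax": 0, "ay": 0, "az": 0, "hand": -1}, {"x": 0.002, "y": -0.015, "z": 0, "ax": 0, "ay": 0, "az": 0, "hand": -1}, {"x": 0.0026, "y": -0.02, "z": 0, "ax": 0, "ay": 0, "az": 0, "hand": -1}, {"x": 0.0032, "y": -0.025, "z": 0, "ax": 0, "ay": 0, "az": 0, "hand": -1}]}}

```text
time_s: 7.85
eef_pos: [510.7, 217.8, 15.2]
ee_rot: [0.043, 0.706, 0.043, -0.706]
force: [0.8, 3.0, 0.1]
grip_width: -0.001
```

About 3 N: the bed is moving.

Request:
{"fn": "carry_out", "kwargs": {"targets": [{"x": 0.0006, "y": -0.005, "z": 0, "ax": 0, "ay": 0, "az": 0, "hand": -1}, {"x": 0.0013, "y": -0.01, "z": 0, "ax": 0, "ay": 0, "az": 0, "hand": -1}, {"x": 0.002, "y": -0.015, "z": 0, "ax": 0, "ay": 0, "az": 0, "hand": -1}, {"x": 0.0026, "y": -0.02, "z": 0, "ax": 0, "ay": 0, "az": 0, "hand": -1}, {"x": 0.0032, "y": -0.025, "z": 0, "ax": 0, "ay": 0, "az": 0, "hand": -1}]}}

```text
time_s: 8.48
eef_pos: [513.9, 192.8, 15.3]
ee_rot: [0.043, 0.706, 0.043, -0.706]
force: [1.8, 3.8, -1.0]
grip_width: 0.001
```

Request:
{"fn": "carry_out", "kwargs": {"targets": [{"x": 0.0006, "y": -0.005, "z": 0, "ax": 0, "ay": 0, "az": 0, "hand": -1}, {"x": 0.0013, "y": -0.01, "z": 0, "ax": 0, "ay": 0, "az": 0, "hand": -1}, {"x": 0.0018, "y": -0.014, "z": 0, "ax": 0, "ay": 0, "az": 0, "hand": -1}, {"x": 0.0022, "y": -0.017, "z": 0, "ax": 0, "ay": 0, "az": 0, "hand": -1}, {"x": 0.0024, "y": -0.019, "z": 0, "ax": 0, "ay": 0, "az": 0, "hand": -1}]}}

```text
time_s: 9.1
eef_pos: [516.1, 173.9, 15.2]
ee_rot: [0.043, 0.706, 0.043, -0.706]
force: [2.5, 4.0, 0.5]
grip_width: -0.001
```

Request:
{"fn": "carry_out", "kwargs": {"targets": [{"x": 0.0002, "y": -0.002, "z": 0, "ax": 0, "ay": 0, "az": 0, "hand": -1}, {"x": 0.0005, "y": -0.004, "z": 0, "ax": 0, "ay": 0, "az": 0, "hand": -1}, {"x": 0.0008, "y": -0.006, "z": 0, "ax": 0, "ay": 0, "az": 0, "hand": -1}]}}

```text
time_s: 9.48
eef_pos: [516.8, 168.8, 15.2]
ee_rot: [0.043, 0.706, 0.044, -0.706]
force: [1.2, 16.2, 0.9]
grip_width: -0.004
```

Request:
{"fn": "carry_out", "kwargs": {"targets": [{"x": 0.0001, "y": -0.001, "z": 0, "ax": 0, "ay": 0, "az": 0, "hand": -1}, {"x": 0.0002, "y": -0.0015, "z": 0, "ax": 0, "ay": 0, "az": 0, "hand": -1}, {"x": 0.0002, "y": -0.0015, "z": 0, "ax": 0, "ay": 0, "az": 0, "hand": -1}]}}

```text
time_s: 9.85
eef_pos: [516.8, 168.9, 15.3]
ee_rot: [0.042, 0.706, 0.045, -0.706]
force: [0.6, 17.6, 1.1]
grip_width: -0.006
```

The bed is at the stop: 17 N and no further travel, at the predicted position. Now back off, rise and look down again, with the tool turned so its flat side will meet the handle squarely.

Request:
{"fn": "carry_out", "kwargs": {"targets": [{"x": -0.003, "y": 0.025, "z": 0.0, "ax": 0, "ay": 0, "az": 0, "hand": -1}, {"x": -0.006, "y": 0.05, "z": 0.04, "ax": 0, "ay": 0, "az": 0, "hand": -1}, {"x": -0.015, "y": 0.04, "z": 0.1, "ax": 0, "ay": 0, "az": -0.06, "hand": -1}, {"x": -0.03, "y": 0.025, "z": 0.16, "ax": 0, "ay": 0, "az": -0.13, "hand": -1}, {"x": -0.046, "y": 0.013, "z": 0.22, "ax": 0, "ay": 0, "az": -0.2, "hand": -1}]}}

```text
time_s: 10.48
eef_pos: [470.3, 178.9, 234.9]
ee_rot: [0.028, -0.706, 0.029, 0.707]
force: [0.7, 0.5, -0.7]
grip_width: -0.0
```

Request:
{"fn": "carry_out", "kwargs": {"targets": [{"x": 0, "y": -0.02, "z": 0.05, "ax": 0, "ay": 0, "az": -0.06, "hand": -1}, {"x": 0, "y": -0.07, "z": 0.096, "ax": 0, "ay": 0, "az": -0.06, "hand": -1}, {"x": 0, "y": -0.1, "z": 0.096, "ax": 0, "ay": 0, "az": -0.06, "hand": -1}, {"x": 0, "y": -0.1, "z": 0.096, "ax": 0, "ay": 0, "az": -0.06, "hand": -1}]}}

```text
time_s: 10.98
eef_pos: [471.2, 77.9, 329.5]
ee_rot: [0.049, -0.705, 0.05, 0.706]
force: [0.5, -0.5, -0.5]
grip_width: 0.001
```

```bash
python3 - <<'E'
from h import *
s=ctrl.sense(); print(s['time_s'],s['eef_pos'],s['joints'],s['force'])
ci=viewer.camera_info('wrist'); np.save('wci4.npy',ci,allow_pickle=True); snap('wrist','w4.png')
o,d=ray('side',(305.4,257.5))
for y in (263,270,277): print('tip z',y,(o+d*(y-o[1])/d[1]).round(1))
E
```

```text
10.975 [471.24186564  77.88150254 329.45986272] [-8.15360132e-02  1.48061524e-01  1.37888637e+00 -1.04398744e-03
  1.61549324e+00  1.62992970e+00] [ 0.52216099 -0.51005926 -0.51383207]
tip z 263 [504.7 263.   39.5]
tip z 270 [503.4 270.   44.1]
tip z 277 [502.2 277.   48.7]
```

View pics/w4.png

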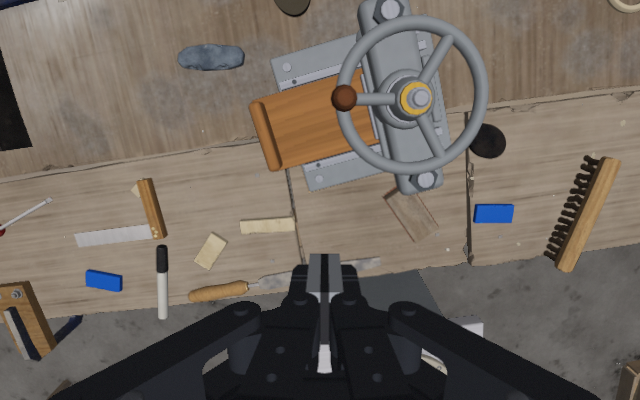

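The bed is home under the press and the other objects look undisturbed. The handle is seen nearly end-on at (345,98), with the wheel rim spanning u 336–489, v 14–175 and the screw end at (422,98).

```bash
cat > m.py <<'E'
from h import *
def measure(f,cf):
    im=cv2.imread(f); ci=np.load(cf,allow_pickle=True).item()
    hsv=cv2.cvtColor(im,cv2.COLOR_BGR2HSV)
    m=((hsv[...,0]<15)&(hsv[...,1]>110)&(hsv[...,2]>20)&(hsv[...,2]<150)).astype(np.uint8)
    r=np.zeros_like(m); r[75:125,325:365]=m[75:125,325:365]
    n,l,st,ce=cv2.connectedComponentsWithStats(r); k=1+np.argmax(st[1:,4]); 
    return ci,st[k],ce[k]
E
python3 - <<'E'
from m import *
ci,st,ce=measure('pics/w4.png','wci4.npy'); print(st,ce,'handle',onz('wrist',ce,210,ci),onz('wrist',ce,225,ci))
f=lambda u,v,z:onz('wrist',(u,v),z,ci)
L,R,T,B=f(336,98,170.5),f(489,98,170.5),f(412,14,170.5),f(412,175,170.5); print(L,R,T,B)
A=np.array([L,R,T,B])[:,:2]; M=np.c_[2*A,np.ones(4)]; x=np.linalg.lstsq(M,(A**2).sum(1),rcond=None)[0]; print('centre',x[:2],np.sqrt(x[2]+x[:2]@x[:2]))
print('screw end',f(422,98,207))
w=x[:2]; c=np.array(w)
# lip
l1,l2=f(249,104,69),f(268,170,69); lip=(l1+l2)/2; print('lip',l1,l2,'dist',np.hypot(*(lip[:2]-c)))
from scipy.spatial.transform import Rotation as Ro
q=ctrl.sense()['ee_rot']; print(Ro.from_quat(np.r_[q[1:],q[0]]).as_matrix().round(3))
E
```

```text
[325  84  39  30 628] [343.0589172   97.36464968] handle [549.81084467  50.5632063  210.        ] [549.49081494  51.4515336  225.        ]
[550.99526987  54.81175526 170.5       ] [532.25062549 -88.76956513 170.5       ] [613.44383632 -21.51229054 170.5       ] [468.30519185 -10.39729062 170.5       ]
centre [540.80218338 -16.86917153] 72.59634518977937
screw end [540.61465098 -14.80837685 207.        ]
lip [561.49928986 157.23426506  69.        ] [477.62154726 149.04556396  69.        ] dist 171.3309718363116
[[-0.002 -0.139 -0.99 ]
 [-0.    -0.99   0.139]
 [-1.     0.001  0.001]]
```

Everything is consistent: centre (540.8,-16.3), handle (549.8,50.5), and lip 171.3 mm from the axis against 172 at home. Next, approach behind the handle and work out the circle path.

Request:
{"fn": "carry_out", "kwargs": {"targets": [{"x": 0.03, "y": -0.01, "z": -0.02, "ax": 0, "ay": 0, "az": 0, "hand": -1}, {"x": 0.036, "y": -0.022, "z": -0.06, "ax": 0, "ay": 0, "az": 0, "hand": -1}, {"x": 0.036, "y": -0.022, "z": -0.11, "ax": 0, "ay": 0, "az": 0, "hand": -1}, {"x": 0.036, "y": -0.022, "z": -0.157, "ax": 0, "ay": 0, "az": 0, "hand": -1}, {"x": 0.042, "y": -0.0225, "z": -0.157, "ax": 0, "ay": 0, "az": 0, "hand": -1}]}}

```text
time_s: 11.65
eef_pos: [511.6, 58.3, 169.7]
ee_rot: [0.048, -0.703, 0.048, 0.708]
force: [-0.0, -0.1, 0.2]
grip_width: -0.004
```

```bash
python3 - <<'E'
from h import *
C=np.array([540.8,-16.3]);F=np.array([-12.8,69.7]); P=[]
for a in range(0,361,10):
    t=np.radians(a); P.append([F[0]*np.cos(t)+F[1]*np.sin(t),-F[0]*np.sin(t)+F[1]*np.cos(t)])
P=np.array(P)+C
for k in range(0,36,5): print(k*10,P[k].round(1),' '.join('(%.1f,%.1f)'%tuple(P[min(k+i,36)]-P[k]) for i in range(1,6)))
s=ctrl.sense(); print(s['eef_pos'],s['force'])
snap('side','side5.png'); print(proj('side',s['eef_pos']+[0,0,29]))
im=cv2.imread('pics/side5.png')[120:220,250:370]; cv2.imwrite('pics/c5.png',cv2.resize(im,None,fx=5,fy=5,interpolation=cv2.INTER_CUBIC))
E
```

```text
0 [528.   53.4] (12.3,1.2) (24.6,0.2) (36.6,-2.9) (47.8,-8.1) (58.0,-15.1)
50 [586.   38.3] (8.8,-8.7) (16.0,-18.7) (21.3,-29.9) (24.5,-41.8) (25.7,-54.1)
100 [611.7 -15.8] (-1.0,-12.3) (-4.1,-24.3) (-9.2,-35.5) (-16.3,-45.7) (-24.9,-54.5)
150 [586.7 -70.3] (-10.1,-7.2) (-21.2,-12.5) (-33.1,-15.7) (-45.4,-16.9) (-57.7,-15.9)
200 [529.  -86.2] (-12.0,3.1) (-23.2,8.3) (-33.4,15.3) (-42.2,23.9) (-49.3,34.0)
250 [479.7 -52.2] (-5.3,11.2) (-8.6,23.1) (-9.7,35.4) (-8.8,47.7) (-5.6,59.6)
300 [474.    7.5] (5.1,11.2) (12.2,21.4) (20.8,30.2) (30.9,37.4) (42.1,42.7)
350 [516.1  50.1] (11.9,3.3) (11.9,3.3) (11.9,3.3) (11.9,3.3) (11.9,3.3)
[511.63693724  58.31712449 169.72616651] [-0.01529276 -0.05008445  0.24160719]
(np.float64(315.9007690483469), np.float64(175.324563340018))
```

View pics/c5.png

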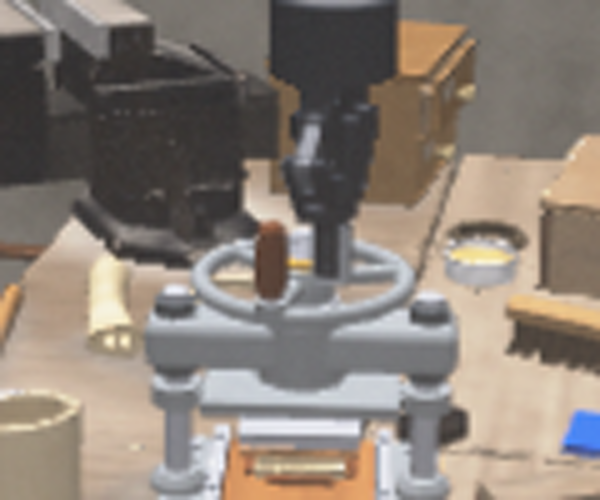

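The finger is behind the handle at the right height: tip at crop (330,278), with the handle spanning v 220–298. I'll let it settle, then creep up to contact.

Request:
{"fn": "carry_out", "kwargs": {"targets": [{"x": 0.005, "y": -0.0007, "z": 0, "ax": 0, "ay": 0, "az": 0, "hand": -1}, {"x": 0.01, "y": -0.003, "z": 0, "ax": 0, "ay": 0, "az": 0, "hand": -1}, {"x": 0.01, "y": -0.003, "z": 0, "ax": 0, "ay": 0, "az": 0, "hand": -1}]}}

```text
time_s: 12.08
eef_pos: [524.2, 54.2, 173.2]
ee_rot: [-0.048, 0.706, -0.049, -0.705]
force: [0.6, -0.4, -0.5]
grip_width: 0.001
```

Request:
{"fn": "carry_out", "kwargs": {"targets": [{"x": 0.001, "y": -0.0001, "z": 0, "ax": 0, "ay": 0, "az": 0, "hand": -1}, {"x": 0.0015, "y": -0.0002, "z": 0, "ax": 0, "ay": 0, "az": 0, "hand": -1}]}}

```text
time_s: 12.32
eef_pos: [525.1, 54.2, 172.5]
ee_rot: [-0.048, 0.705, -0.048, -0.705]
force: [-0.7, -0.1, -0.2]
grip_width: 0.003
```

Request:
{"fn": "carry_out", "kwargs": {"targets": [{"x": 0.001, "y": -0.0001, "z": 0, "ax": 0, "ay": 0, "az": 0, "hand": -1}, {"x": 0.001, "y": -0.0001, "z": 0, "ax": 0, "ay": 0, "az": 0, "hand": -1}]}}

```text
time_s: 12.58
eef_pos: [526.1, 54.1, 172.4]
ee_rot: [-0.048, 0.705, -0.048, -0.705]
force: [-0.2, 0.1, 0.7]
grip_width: 0.002
```

Request:
{"fn": "carry_out", "kwargs": {"targets": [{"x": 0.001, "y": -0.0001, "z": 0, "ax": 0, "ay": 0, "az": 0, "hand": -1}, {"x": 0.001, "y": -0.0001, "z": 0, "ax": 0, "ay": 0, "az": 0, "hand": -1}]}}

```text
time_s: 12.82
eef_pos: [527.1, 54.0, 172.4]
ee_rot: [0.048, -0.705, 0.048, 0.705]
force: [-0.4, 1.3, 0.2]
grip_width: 0.004
```

Request:
{"fn": "carry_out", "kwargs": {"targets": [{"x": 0.001, "y": -0.0001, "z": 0, "ax": 0, "ay": 0, "az": 0, "hand": -1}, {"x": 0.001, "y": -0.0001, "z": 0, "ax": 0, "ay": 0, "az": 0, "hand": -1}]}}

```text
time_s: 13.08
eef_pos: [528.1, 53.9, 172.4]
ee_rot: [-0.048, 0.705, -0.048, -0.705]
force: [0.6, -0.5, -0.1]
grip_width: 0.002
```

Request:
{"fn": "carry_out", "kwargs": {"targets": [{"x": 0.001, "y": -0.0001, "z": 0, "ax": 0, "ay": 0, "az": 0, "hand": -1}, {"x": 0.001, "y": -0.0001, "z": 0, "ax": 0, "ay": 0, "az": 0, "hand": -1}]}}

```text
time_s: 13.32
eef_pos: [528.8, 54.0, 172.4]
ee_rot: [0.048, -0.705, 0.048, 0.706]
force: [-3.4, 0.2, 2.1]
grip_width: 0.002
```

Request:
{"fn": "carry_out", "kwargs": {"targets": [{"x": 0.001, "y": -0.0001, "z": 0, "ax": 0, "ay": 0, "az": 0, "hand": -1}, {"x": 0.001, "y": -0.0001, "z": 0, "ax": 0, "ay": 0, "az": 0, "hand": -1}]}}

```text
time_s: 13.58
eef_pos: [530.0, 53.9, 172.4]
ee_rot: [0.049, -0.705, 0.048, 0.706]
force: [-2.6, 1.8, 1.3]
grip_width: -0.001
```

Contact is at TCP x ≈ 528.6 (3.4 N), so that point is where the turn ends too. Now go round.

Request:
{"fn": "carry_out", "kwargs": {"targets": [{"x": 0.0107, "y": 0.0012, "z": 0, "ax": 0, "ay": 0, "az": 0, "hand": -1}, {"x": 0.023, "y": 0.0002, "z": 0, "ax": 0, "ay": 0, "az": 0, "hand": -1}, {"x": 0.035, "y": -0.0029, "z": 0, "ax": 0, "ay": 0, "az": 0, "hand": -1}, {"x": 0.0463, "y": -0.0081, "z": 0, "ax": 0, "ay": 0, "az": 0, "hand": -1}, {"x": 0.0565, "y": -0.0151, "z": 0, "ax": 0, "ay": 0, "az": 0, "hand": -1}]}}

```text
time_s: 14.2
eef_pos: [586.8, 38.2, 172.1]
ee_rot: [0.048, -0.705, 0.049, 0.706]
force: [-5.5, 0.9, 0.7]
grip_width: -0.002
```

Request:
{"fn": "carry_out", "kwargs": {"targets": [{"x": 0.0088, "y": -0.0087, "z": 0, "ax": 0, "ay": 0, "az": 0, "hand": -1}, {"x": 0.016, "y": -0.0187, "z": 0, "ax": 0, "ay": 0, "az": 0, "hand": -1}, {"x": 0.0213, "y": -0.0299, "z": 0, "ax": 0, "ay": 0, "az": 0, "hand": -1}, {"x": 0.0245, "y": -0.0418, "z": 0, "ax": 0, "ay": 0, "az": 0, "hand": -1}, {"x": 0.0257, "y": -0.0541, "z": 0, "ax": 0, "ay": 0, "az": 0, "hand": -1}]}}

```text
time_s: 14.82
eef_pos: [612.3, -16.1, 172.3]
ee_rot: [0.049, -0.705, 0.048, 0.706]
force: [-2.0, 4.3, -0.5]
grip_width: 0.002
```

Request:
{"fn": "carry_out", "kwargs": {"targets": [{"x": -0.001, "y": -0.0123, "z": 0, "ax": 0, "ay": 0, "az": 0, "hand": -1}, {"x": -0.0041, "y": -0.0243, "z": 0, "ax": 0, "ay": 0, "az": 0, "hand": -1}, {"x": -0.0092, "y": -0.0355, "z": 0, "ax": 0, "ay": 0, "az": 0, "hand": -1}, {"x": -0.0163, "y": -0.0457, "z": 0, "ax": 0, "ay": 0, "az": 0, "hand": -1}, {"x": -0.0249, "y": -0.0545, "z": 0, "ax": 0, "ay": 0, "az": 0, "hand": -1}]}}

```text
time_s: 15.45
eef_pos: [586.9, -70.6, 172.5]
ee_rot: [-0.048, 0.706, -0.049, -0.705]
force: [1.6, 2.1, -0.5]
grip_width: 0.001
```

Request:
{"fn": "carry_out", "kwargs": {"targets": [{"x": -0.0101, "y": -0.0072, "z": 0, "ax": 0, "ay": 0, "az": 0, "hand": -1}, {"x": -0.0212, "y": -0.0125, "z": 0, "ax": 0, "ay": 0, "az": 0, "hand": -1}, {"x": -0.0331, "y": -0.0157, "z": 0, "ax": 0, "ay": 0, "az": 0, "hand": -1}, {"x": -0.0454, "y": -0.0169, "z": 0, "ax": 0, "ay": 0, "az": 0, "hand": -1}, {"x": -0.0577, "y": -0.0159, "z": 0, "ax": 0, "ay": 0, "az": 0, "hand": -1}]}}

```text
time_s: 16.08
eef_pos: [529.2, -86.0, 172.7]
ee_rot: [-0.048, 0.706, -0.049, -0.705]
force: [4.8, 0.6, 0.6]
grip_width: -0.001
```

Request:
{"fn": "carry_out", "kwargs": {"targets": [{"x": -0.012, "y": 0.0031, "z": 0, "ax": 0, "ay": 0, "az": 0, "hand": -1}, {"x": -0.0232, "y": 0.0083, "z": 0, "ax": 0, "ay": 0, "az": 0, "hand": -1}, {"x": -0.0334, "y": 0.0153, "z": 0, "ax": 0, "ay": 0, "az": 0, "hand": -1}, {"x": -0.0422, "y": 0.0239, "z": 0, "ax": 0, "ay": 0, "az": 0, "hand": -1}, {"x": -0.0493, "y": 0.034, "z": 0, "ax": 0, "ay": 0, "az": 0, "hand": -1}]}}

```text
time_s: 16.7
eef_pos: [479.7, -51.7, 172.5]
ee_rot: [0.048, -0.705, 0.049, 0.705]
force: [1.4, -3.0, 1.2]
grip_width: -0.003
```

Request:
{"fn": "carry_out", "kwargs": {"targets": [{"x": -0.0053, "y": 0.0112, "z": 0, "ax": 0, "ay": 0, "az": 0, "hand": -1}, {"x": -0.0086, "y": 0.0231, "z": 0, "ax": 0, "ay": 0, "az": 0, "hand": -1}, {"x": -0.0097, "y": 0.0354, "z": 0, "ax": 0, "ay": 0, "az": 0, "hand": -1}, {"x": -0.0088, "y": 0.0477, "z": 0, "ax": 0, "ay": 0, "az": 0, "hand": -1}, {"x": -0.0056, "y": 0.0596, "z": 0, "ax": 0, "ay": 0, "az": 0, "hand": -1}]}}

```text
time_s: 17.32
eef_pos: [474.6, 8.6, 172.2]
ee_rot: [0.048, -0.705, 0.048, 0.706]
force: [-1.1, -3.7, -0.4]
grip_width: -0.0
```

Request:
{"fn": "carry_out", "kwargs": {"targets": [{"x": 0.0051, "y": 0.0112, "z": 0, "ax": 0, "ay": 0, "az": 0, "hand": -1}, {"x": 0.0122, "y": 0.0214, "z": 0, "ax": 0, "ay": 0, "az": 0, "hand": -1}, {"x": 0.0162, "y": 0.026, "z": 0, "ax": 0, "ay": 0, "az": 0, "hand": -1}, {"x": 0.0208, "y": 0.0302, "z": 0, "ax": 0, "ay": 0, "az": 0, "hand": -1}, {"x": 0.0257, "y": 0.034, "z": 0, "ax": 0, "ay": 0, "az": 0, "hand": -1}]}}

```text
time_s: 17.95
eef_pos: [500.6, 41.9, 172.2]
ee_rot: [0.049, -0.705, 0.048, 0.706]
force: [-2.7, -2.7, -0.4]
grip_width: -0.0
```

Request:
{"fn": "carry_out", "kwargs": {"targets": [{"x": 0.0053, "y": 0.0034, "z": 0, "ax": 0, "ay": 0, "az": 0, "hand": -1}, {"x": 0.0108, "y": 0.0063, "z": 0, "ax": 0, "ay": 0, "az": 0, "hand": -1}, {"x": 0.0163, "y": 0.0087, "z": 0, "ax": 0, "ay": 0, "az": 0, "hand": -1}, {"x": 0.0215, "y": 0.0104, "z": 0, "ax": 0, "ay": 0, "az": 0, "hand": -1}, {"x": 0.0252, "y": 0.0112, "z": 0, "ax": 0, "ay": 0, "az": 0, "hand": -1}]}}

```text
time_s: 18.58
eef_pos: [525.9, 53.0, 172.3]
ee_rot: [0.048, -0.705, 0.048, 0.706]
force: [-4.2, -1.6, -0.3]
grip_width: 0.004
```

Request:
{"fn": "carry_out", "kwargs": {"targets": [{"x": 0.001, "y": 0.0002, "z": 0, "ax": 0, "ay": 0, "az": 0, "hand": -1}, {"x": 0.0018, "y": 0.0004, "z": 0, "ax": 0, "ay": 0, "az": 0, "hand": -1}, {"x": 0.0018, "y": 0.0004, "z": 0, "ax": 0, "ay": 0, "az": 0, "hand": -1}]}}

```text
time_s: 18.95
eef_pos: [527.5, 53.4, 172.4]
ee_rot: [-0.049, 0.706, -0.048, -0.705]
force: [-2.4, -0.7, -1.6]
grip_width: 0.0
```

Request:
{"fn": "carry_out", "kwargs": {"targets": [{"x": 0.0005, "y": 0.0002, "z": 0, "ax": 0, "ay": 0, "az": 0, "hand": -1}, {"x": 0.0009, "y": 0.0003, "z": 0, "ax": 0, "ay": 0, "az": 0, "hand": -1}, {"x": 0.0009, "y": 0.0003, "z": 0, "ax": 0, "ay": 0, "az": 0, "hand": -1}]}}

```text
time_s: 19.32
eef_pos: [528.4, 53.6, 172.5]
ee_rot: [-0.048, 0.705, -0.048, -0.705]
force: [-3.8, -2.1, -0.2]
grip_width: 0.006
```

Request:
{"fn": "carry_out", "kwargs": {"targets": [{"x": -0.008, "y": 0.001, "z": 0, "ax": 0, "ay": 0, "az": 0, "hand": -1}, {"x": -0.03, "y": 0.006, "z": 0.01, "ax": 0, "ay": 0, "az": 0, "hand": -1}, {"x": -0.05, "y": 0.015, "z": 0.05, "ax": 0, "ay": 0, "az": 0, "hand": -1}, {"x": -0.057, "y": 0.024, "z": 0.11, "ax": 0, "ay": 0, "az": 0, "hand": -1}, {"x": -0.057, "y": 0.024, "z": 0.157, "ax": 0, "ay": 0, "az": 0, "hand": -1}]}}

```text
time_s: 19.95
eef_pos: [470.9, 78.5, 332.3]
ee_rot: [-0.048, 0.707, -0.048, -0.704]
force: [0.5, 0.9, 0.7]
grip_width: 0.0
```

Request:
{"fn": "carry_out", "kwargs": {"targets": [{"x": 0, "y": 0, "z": 0, "ax": 0, "ay": 0, "az": 0, "hand": -1}, {"x": 0, "y": 0, "z": 0, "ax": 0, "ay": 0, "az": 0, "hand": -1}]}}

```text
time_s: 20.2
eef_pos: [471.1, 77.8, 328.6]
ee_rot: [0.049, -0.705, 0.048, 0.706]
force: [-0.0, 1.0, -0.5]
grip_width: 0.001
```

```bash
python3 - <<'E'
from m import *
s=ctrl.sense(); print(s['time_s'],s['eef_pos'],s['force'])
ci=viewer.camera_info('wrist'); np.save('wci6.npy',ci,allow_pickle=True); snap('wrist','w6.png'); sd=snap('side','side6.png')
for f,c in (('w4','wci4.npy'),('w6','wci6.npy')):
    ci,st,ce=measure(f'pics/{f}.png',c); print(st,ce,onz('wrist',ce,210,ci))
f=lambda n:cv2.resize(cv2.imread(f'pics/{n}.png')[0:190,240:500],(395,289),interpolation=cv2.INTER_CUBIC)
a=np.hstack([f('w4'),f('w6')]); b=np.zeros((300,790,3),np.uint8)
b[:,:360]=cv2.resize(sd[160:260,250:370],None,fx=3,fy=3,interpolation=cv2.INTER_CUBIC)
cv2.imwrite('pics/c6.png',np.vstack([a,b]))
E
```

```text
20.2 [471.09997328  77.81622415 328.56886397] [-0.03259469  1.01696841 -0.50488012]
[325  84  39  30 628] [343.0589172   97.36464968] [549.81084467  50.5632063  210.        ]
[325  75  40  50 750] [341.57466667  98.228     ] [549.27050777  52.27623648 210.        ]
```

View pics/c6.png

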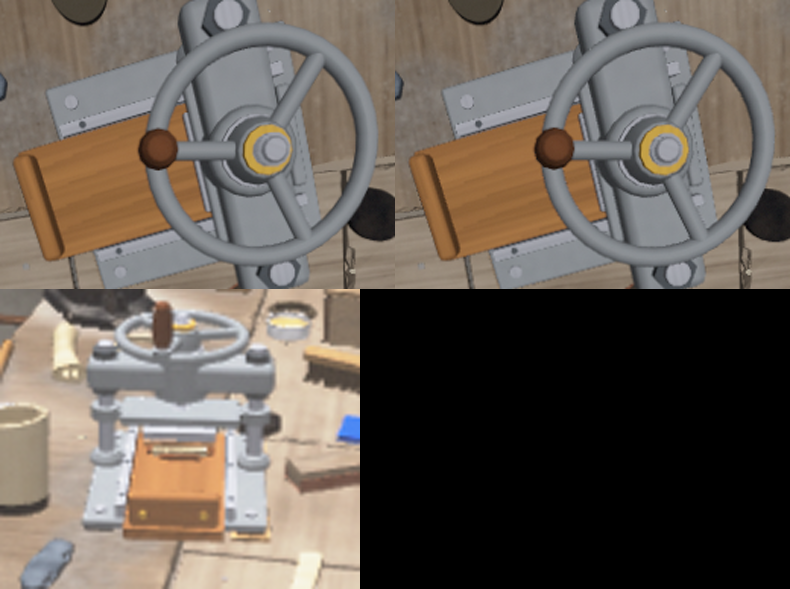

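Before (left) and after (right) show the handle and spokes in the same places, and the pad is down on the square-lying slips. One sub-pixel check of the wheel angle before handing in.

```bash
python3 - <<'E'
from h import *
a=cv2.imread('pics/w4.png').astype(np.float32).mean(2);b=cv2.imread('pics/w6.png').astype(np.float32).mean(2)
def sh(u,v,r=14):
    w=cv2.createHanningWindow((2*r,2*r),cv2.CV_32F); return np.round(cv2.phaseCorrelate(a[v-r:v+r,u-r:u+r].copy(),b[v-r:v+r,u-r:u+r].copy(),w),2)
for n,u,v in (('handle',345,98),('screw',421,98),('spoke1',450,38),('spoke2',441,156),('bolt',388,12+4)): print(n,sh(u,v))
E
```

```text
Traceback (most recent call last):
ValueError: setting an array element with a sequence. The requested array has an inhomogeneous shape after 1 dimensions. The detected shape was (2,) + inhomogeneous part.
```

```bash
python3 - <<'E'
from h import *
a=cv2.imread('pics/w4.png').astype(np.float32).mean(2);b=cv2.imread('pics/w6.png').astype(np.float32).mean(2)
def sh(u,v,r=14):
    w=cv2.createHanningWindow((2*r,2*r),cv2.CV_32F); return np.round(cv2.phaseCorrelate(a[v-r:v+r,u-r:u+r].copy(),b[v-r:v+r,u-r:u+r].copy(),w)[0],2)
for n,u,v in (('handle',345,98),('screw',421,98),('spoke1',450,38),('spoke2',441,156),('bolt',388,16)): print(n,sh(u,v))
E
```

```text
handle [ 0.55 -0.46]
screw [-0.63  0.07]
spoke1 [1.03 0.42]
spoke2 [0.47 0.78]
bolt [ 0.97 -0.31]
```

The wheel is back within about 1 px (roughly 1°). Handing in.

```bash
python3 -c "
from h import *
print(ctrl.sense()['force']); print(finish_job())"
```

```text
[-0.40260184  0.13536696  0.99218483]
the job is handed in; nothing more can be done
None
```

The bed is home against the stop, the wheel has been turned once clockwise, and the arm is clear. I handed in at about 20 s of the 61 s allowed.

- **First pass missed:** my first push went just over the lip without touching it. The fingertips sit about 30 mm higher than the TCP the robot reports. I went back outside, came down lower and pushed again.
- **Bed:** it stopped dead at 17 N. I measured the lip at 171 mm from the wheel's axis, against 172 mm at home.
- **Wheel:** I pushed the handle round one full circle with shut fingers, at about 3–6 N. The finger ended within 0.5 mm of where it first touched the handle.
- **Last checks:** before and after pictures show the handle and spokes back in place within about 1 px, roughly 1°. Wrist force was about zero.
- **Slips and bench:** the slips looked square under the lowered pad and the bench objects in view looked undisturbed. These I judged by eye only.
- **Not confirmed:** a colour-mask measurement of the handle differed by 1.8 mm between the two pictures. I discounted it because the mask also caught some of the brown bed. I did not measure the clamping force.

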